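# Dock the bottle carrier behind its gravity catch

### The arm

A 7-joint arm with a two-finger parallel gripper is mounted at the origin on a cart in front of the work surface, level with it; the furniture and walls round the work are solid. World frame = base frame: x ahead of the robot, y to its left, z up, the work surface at z = 0. Lengths are in mm, angles in degrees, forces in N, time in s.
With the tool pointing down it reaches from about 425 to 825 mm from the base axis. Payload 3.6 kg.
Tool frame: the origin (TCP) lies on the centre line of the jaws, within the pads' length; the fingertips stand 8 mm ahead of it and the grasp point (between the pads) lies 11 mm behind it; z points along the fingers, y is the line along which they close (so a half turn about z gives the same grasp; the last joint's range is limited). The gripper opens to 93 mm and grips with 3 to 60 N. Pads are 15 mm wide; open, the fingers measure 128 mm over their backs; the gripper's body (75 mm by 188 mm) begins 65 mm behind the grasp point.
Start: joints at [-70.388, 35.231, -0.722, 81.555, 0.464, 63.22, -2.315], TCP at [234.288, 606.277, 226.64] pointing down, gripper open.
Joint ranges: [-178.69, 178.69], [-17.37, 117.87], [-77.05, 75.6], [15.02, 138.74], [-78.02, 258.01], [0.78, 113.62], [-162.83, 162.83]. Speed limits (degrees/s): [159.86, 159.86, 180, 180, 180, 180, 180].

### API

Orientations are given as a 3x3 rotation matrix whose columns are the frame's x, y, z axes.
In Python, from plant import status, imaging, order gives the robot as it stands.
- The arm moves only by the shell command python3 -m inch 'ROWS' [FORCE]. ROWS is JSON, a list of rows, each an object of numbers: "dx", "dy", "dz": the shift along the world's x, y, z scaled (see below); "wx", "wy", "wz": the turn, a rotation vector about the world's x, y, z scaled (see below); "fingers": the opening, from 0 (shut) to 1 (fully open). A call has 1 to 8 rows; each row is the pose to reach, as a shift and turn from the pose commanded when the call began; what a row does not reach only later rows make up. The controller multiplies each number of a shift by 10 cm and each number of a turn by 0.5 rad. A row lasts 1/10 s, in which the tool goes at most 50 mm and 8.59 degrees, less where a joint would pass 70% of its speed; a pose out of reach is approached as far as the arm can. A call with a number of a shift or a turn outside -1 to 1 is refused whole. A call with a gripper value outside its range is refused whole. The fingers move at their own pace and stop on an object; FORCE is the grip in N (left out, the last holds). Time passes only in rows, so rows that repeat a pose let the fingers close. It gives the time, the measured TCP pose, the force, the opening and the grip force at its end, in the units of the state.
- status.get_state(): the state, without advancing time (a new reading comes with each control period).
- imaging.capture(name): name is "scene" or "top"; returns a dict with "frame" (384x512x3 uint8, red, green, blue), "depth" (384x512 float32, mm along the optical axis (not along the pixel's ray), 0 where there is no reading), "K" (3x3 intrinsics, pixels), "rvec" (rotation vector, rad) and "tvec" (3), from world to camera coordinates, as OpenCV has them. Camera axes: x right, y down, z forward; pixel columns grow to the right and rows downward; lengths in mm; the calibration is good to about 2 mm. A picture is of the moment at which its call begins.
- order.job_done(): hands the job in; it is judged then, once.
The state is a dict: "time_s": time; "joint_positions": joint angles; "joint_velocities": joint speeds; "tau": joint torques, N m; "tool_pos": TCP position; "eef_rot": TCP orientation; "contact_force": force on the tool from outside, world axes, zero at the start; "moment": the same for the moment, N m; "gripper_width": finger opening in mm; "gripper_force": force on a finger pad.
Only numpy, scipy, OpenCV 4.12 (cv2) and the standard library are available. Lean on these libraries where they do the work, as an engineer would, in place of code of your own. Each camera call takes 0.05 s, during which the arm holds its last target. There are 200 camera calls.

### The job

Pick up the white bottle carrier by its upright handle, set it down in the open mouth of the dock lane and push it along the lane so that its own edge lifts the hinged catch, on until the catch has dropped fully behind it. Then tug it back against the catch with about 10 N to feel that it holds, and let go, leaving it flat in the lane with the catch down behind it. Go gently: never push on the buffer or pull on the catch with more than 25 N, touch the dock only with the carrier, and do not shift the small bottles and the label roll standing about.

Things in the scene. Friction and masses are not known exactly. Their poses are not given: they have to be found in the camera images.
- carrier: The loose white bottle carrier, 0.35 kg (varies): a solid block 100 (its x) x 84 (its y) x 30 mm high with four dark round nests in its top and an upright handle plate in the middle. Origin: centre of the underside. Both ends (+x and -x) are alike.
- carrier_handle (a point): Centre of the carrier's upright handle plate, 56 mm above the carrier's underside. The plate is 14 mm thick (carrier x), 44 mm wide (y) and stands from 30 to 82 mm above the underside; pinch it from above, fingers closing along the carrier's x. Axes as the carrier's.
- dock: The fixed lane of the dock: aluminium base plate 370 x 136 x 6 mm (x -60 to +310 mm) with two grey guide rails, tops 24 mm above the table. Its x points along the lane, from the open mouth to the buffer; origin on the table, in the mouth. Nothing stands over the handle's path.
- stop_bar: The aluminium bar along the -y edge of the base plate (from dock x = 55 to 305 mm), with all it carries: the dark steel stop head, made of a post 64 mm high with the catch, a strap, and the block with the buffer. Origin and axes are the dock's own: they tell nothing of where on the bar the head is clamped.
- dock_mouth (a point): On top of the base plate, at the dock's origin (6 mm above the table): where the centre of the carrier's underside goes when it is set down in the mouth, carrier x along dock x, either way round. Axes as the dock's. The rails are 118 mm apart at dock x = -60 mm and narrow evenly to the lane's start.
- lane_start (a point): On the base plate at dock x = 68 mm, mid-lane: from here the rails run straight, 88 mm apart (the carrier is 84 mm wide).
- lane_end (a point): On the base plate at dock x = 250 mm, mid-lane: end of the rails. Post, catch and buffer are one stop head, clamped by hand at a place that differs from run to run and is not measured: the catch's pivot lies anywhere from dock x = 68 to 92 mm. Held back by the catch, the carrier's centre is about 107 mm ahead of the pivot.
- catch (a joint): Gravity catch (rad): 0 = down, about 0.30 while riding on the carrier, at most 0.9. A steel arm at dock y = -36 mm, 12 mm wide, from its pivot 58 mm above the table forward and down to a round nose 52 mm ahead. The carrier's leading edge lifts it (a few N at most); it drops when the carrier's centre is about 112 mm ahead of the pivot.
- buffer (a joint): Black rubber-faced spring buffer at the lane's end (m): 0 = free, grows as the carrier presses it along dock x, hard stop at 0.018; about 1.2 N per mm. The carrier meets it about 5 mm before the catch drops (so about 6 N at the drop); a carrier held back by the catch just clears or just touches it.
- bottle_dark_c (a point): Centre of a bystander: small black bottle, 27 mm across, 74 mm high, standing to the right of the dock's buffer end.
- bottle_brown_c (a point): Centre of a bystander: small brown bottle with black cap, 27 mm across, 74 mm high, standing beyond the dock.
- label_roll_c (a point): Centre of a bystander: white label roll, 68 mm across, 26 mm high, lying beyond the dock mouth.
There are look-alikes about, which are no part of the job. Of the things shaped like the carrier, the white one is meant.

How it is judged (in metres and radians):
On the way, in this order (a step that is already met when the one before it is completed fails the run):
1. the carrier sits flat in the mouth of the lane, clear of the catch, which is down (x of carrier in the frame of dock between -0.05 and 0.05 m and y of carrier in the frame of dock between -0.015 and 0.015 m and z of carrier in the frame of dock below 0.01 m and value of joint catch below 0.06 rad), for 0.1 s.
2. the carrier, flat in the lane, lifts the catch (value of joint catch above 0.2 rad and x of carrier in the frame of dock above 0.055 m and z of carrier in the frame of dock below 0.01 m), for 0.1 s.
3. the catch has dropped behind the carrier (value of joint catch below 0.06 rad and x of carrier in the frame of dock above 0.165 m and z of carrier in the frame of dock below 0.01 m), for 0.1 s.
4. the carrier is tugged back off the buffer and bears on the catch with more than 7 N (contact force between carrier and stop_bar above 7 N and value of joint buffer below 0.002 m and value of joint catch below 0.06 rad and x of carrier in the frame of dock above 0.165 m), for 0.1 s.
At the end, for the whole second after the job is handed in: The carrier lies flat in the lane (underside within 4 mm of the base plate, tilt under 0.05 rad), at rest and released, its centre more than 165 mm along the lane from the mouth point, with the catch down (below 0.06 rad) behind it (all of step 3 and angle between carrier's own z axis and vertical below 0.05 rad and linear speed of carrier below 0.01 m/s); the robot touches nothing.
It fails at once if the carrier loads the catch or the buffer with more than 25 N (contact force between carrier and stop_bar above 25 N).
It fails at once if the robot touches the dock (contact force between any of the fingers, the arm and dock above 1 N or contact force between any of the fingers, the arm and stop_bar above 1 N).
It fails at once if a bottle or the label roll is moved by more than 30 mm (distance of any of bottle_dark_c, bottle_brown_c, label_roll_c from where it was at the start of the episode above 0.03 m).
It also fails if it takes over 54 s, if anything falls off the work surface, if the arm or the gripper's body presses on something with over 40 N, if the wrist force passes 120 N, or if a joint passes its speed limit or range.

## Working session

There is one attempt and no reset: what is moved stays moved. The work goes in short steps, Python scripts to look and compute and a shell command to move; the robot and the scene stay as the last step left them, time stands still between calls to the robot, and variables do not carry over. Pictures are saved under pics/ and viewed, at most 10 in all, crops included, and the job is handed in when it is done.

```bash
mkdir -p pics; ls; python3 - <<'E'
from plant import status, imaging
import cv2,numpy as np
for n in("scene","top"):
    c=imaging.capture(n); cv2.imwrite(f"pics/{n}0.png",c["frame"][:,:,::-1]); np.savez(f"{n}0.npz",**c)
    R=cv2.Rodrigues(np.array(c["rvec"],float))[0]; print(n,c["K"],-R.T@np.array(c["tvec"]).ravel(),R[2])
s=status.get_state();print(s)
E
```

```text
pics
scene [[407.22149226   0.         252.12905431]
 [  0.         407.22149226 188.81573151]
 [  0.           0.           1.        ]] [ 182.68591732 -598.57219671  875.95836823] [ 0.30543166  0.56973395 -0.76296443]
top [[425.28096454   0.         260.40761731]
 [  0.         425.28096454 188.20429969]
 [  0.           0.           1.        ]] [ 321.41280508   29.68509987 1265.06475812] [ 0.16415276 -0.00564489 -0.98641878]
{'time_s': 0.1, 'joint_positions': array([-70.38857691,  35.28300141,  -0.72292359,  81.62911584,
         0.46459242,  63.22081068,  -2.31499493]), 'joint_velocities': array([ 0.01387532, -0.14626238,  0.07644941, -0.11352873, -0.01738368,
       -0.00102754,  0.08161402]), 'tau': array([ 1.05077786e-03, -4.60044765e+01,  2.10087080e-01, -1.66246980e+01,
       -6.12093299e-02,  1.69499055e-02,  9.64966125e-05]), 'tool_pos': array([234.05837965, 605.66794828, 225.6225101 ]), 'eef_rot': array([[-9.32790048e-01,  3.60419352e-01, -7.85775351e-04],
       [ 3.60420207e-01,  9.32787618e-01, -2.12938239e-03],
       [-3.45091037e-05, -2.26947602e-03, -9.99997424e-01]]), 'contact_force': array([-0.32544854, -0.30985276,  0.29809638]), 'moment': array([-0.00228124,  0.05228073, -0.07617148]), 'gripper_force': 0.0, 'gripper_width': 92.74608348669756}
```

View pics/top0.png

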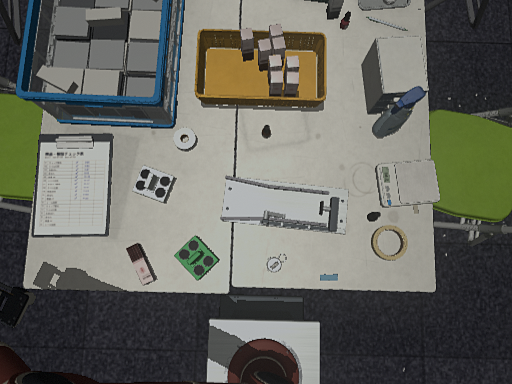

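View pics/scene0.png

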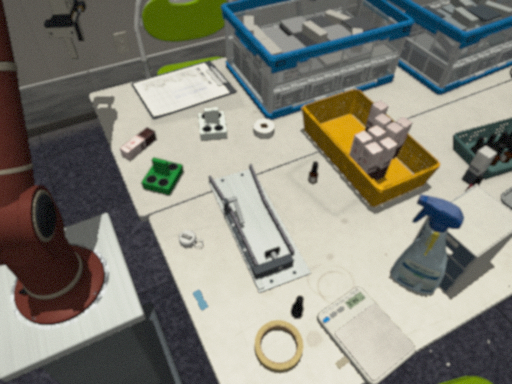

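The top view shows the white carrier at (155,183) and the green look-alike at (196,257). The dock runs from its mouth at about (225,200) to the buffer end at about (345,210). The label roll is at (185,138), with bottles at (266,130) and (373,216). In the scene view, white is at (212,123), green at (162,176), and the dock runs from (225,180) to (285,275).

Things that could be taken for the carrier in the top view are white (155,183), green (196,257), the label roll (185,138) and the boxed blocks at (140,265). I choose white (155,183) and will check it in one close crop.

```bash
cat > h.py <<'E'
import numpy as np,cv2
def cam(c):
    R=cv2.Rodrigues(np.array(c["rvec"],float))[0]; t=np.array(c["tvec"],float).ravel()
    return np.array(c["K"]),R,t
def ray(c,uv,z):
    K,R,t=cam(c); uv=np.atleast_2d(np.array(uv,float)); o=-R.T@t
    d=np.c_[uv,np.ones(len(uv))]@np.linalg.inv(K).T@R
    return o+d*((z-o[2])/d[:,2])[:,None]
def cloud(c):
    K,R,t=cam(c); d=np.array(c["depth"],float); v,u=np.mgrid[:d.shape[0],:d.shape[1]]
    p=np.stack([u,v,np.ones_like(u)],-1)@np.linalg.inv(K).T*d[...,None]
    return (p-t)@R
def proj(c,P):
    return cv2.projectPoints(np.array(P,float),np.array(c["rvec"],float),np.array(c["tvec"],float),np.array(c["K"]),None)[0][:,0]
E
python3 - <<'E'
from h import *
t=dict(np.load("top0.npz"));s=dict(np.load("scene0.npz"))
f=t["frame"][:,:,::-1]
a=cv2.resize(f[155:215,120:190],None,fx=5.5,fy=5.5,interpolation=cv2.INTER_CUBIC)
b=cv2.resize(f[165:245,212:357],None,fx=5.5,fy=5.5,interpolation=cv2.INTER_CUBIC)
cv2.imwrite("pics/dk.png",b)
sc=cv2.resize(s["frame"][160:290,195:310,::-1],None,fx=3.4,fy=3.4,interpolation=cv2.INTER_CUBIC)
H=max(a.shape[0],sc.shape[0]);o=np.zeros((H,a.shape[1]+sc.shape[1],3),np.uint8);o[:a.shape[0],:a.shape[1]]=a;o[:sc.shape[0],a.shape[1]:]=sc
cv2.imwrite("pics/car.png",o);print(o.shape,b.shape)
X=cloud(t)
w=X[155:215,120:190]; print("table z",np.median(X[230:240,150:170,2]),np.median(X[250:270,300:320,2]))
for lo,hi in((20,45),(70,95)):
    m=((w[...,2]>lo)&(w[...,2]<hi)).astype(np.uint8)
    n,l,st,_=cv2.connectedComponentsWithStats(m);k=1+st[1:,4].argmax();q=w[l==k]
    print(lo,len(q),np.median(q[:,2]),cv2.minAreaRect(q[:,:2].astype(np.float32)),q.mean(0))
w=X[165:245,212:357]
for lo,hi in((3,12),(17,30),(52,75)):
    m=(w[...,2]>lo)&(w[...,2]<hi);q=w[m];print(lo,m.sum(),np.median(q[:,2]),cv2.minAreaRect(q[:,:2].astype(np.float32)))
E
```

```text
(442, 776, 3) (440, 798, 3)
table z -0.9989304966009567 -1.4046055732204143
20 838 29.507893945414512 ((533.4176635742188, 340.3653564453125), (102.36079406738281, 84.24571990966797), 71.125) [531.38625811 337.65683     29.67733039]
70 87 80.49849924838766 ((532.8522338867188, 339.7079772949219), (15.2673921585083, 42.94622039794922), 71.54721069335938) [532.6903915  339.25895531  79.78403971]
3 3457 5.4436483384135785 ((485.8520202636719, -49.59893798828125), (237.97952270507812, 433.9365539550781), 1.6140764951705933)
17 792 22.474708887601672 ((484.7243347167969, -36.32957458496094), (341.6440734863281, 130.52357482910156), 85.24516296386719)
52 77 61.14200526074633 ((438.0052795410156, 5.020130157470703), (18.527076721191406, 39.52410888671875), 78.96414947509766)
```

View pics/car.png

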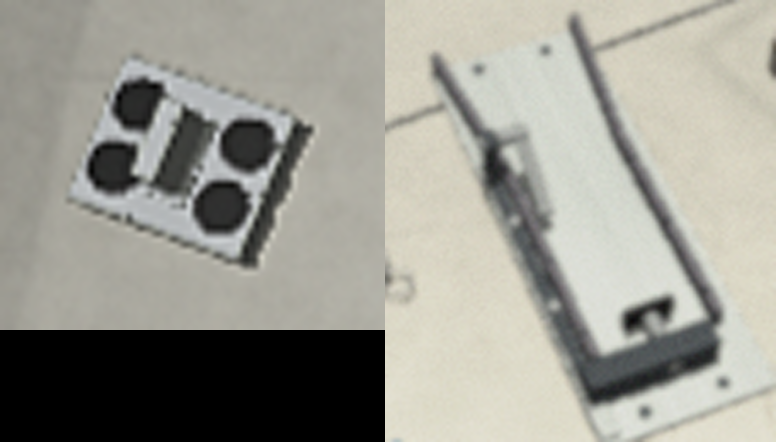

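View pics/dk.png

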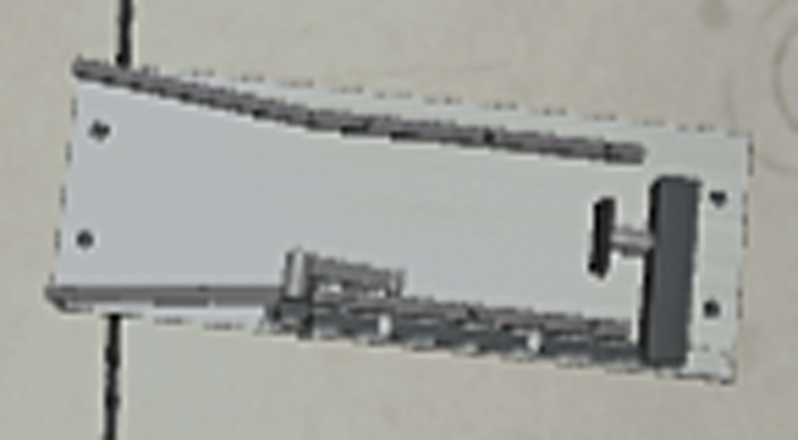

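The crop confirms the choice: a white block with four dark nests and a handle plate in the middle. It measures 102 x 84 mm at about (533,340), with its x axis at about 71°. The dock crop shows the rails, the catch post at (295,275), the catch arm running to (400,280), the buffer face at (600,235) and the block at (670,270). Next is the dock pose from the plate outline and rails.

```bash
cat > dock.py <<'E'
from h import *
t=dict(np.load("top0.npz"));X=cloud(t)
w=X[165:245,212:357]
m=(w[...,2]>2.5).astype(np.uint8)
m=cv2.morphologyEx(m,cv2.MORPH_OPEN,np.ones((3,3)))
n,l,st,_=cv2.connectedComponentsWithStats(m);k=1+st[1:,4].argmax()
q=w[(l==k)];r=cv2.minAreaRect(q[:,:2].astype(np.float32));print("plate",r,len(q))
# corners by rays from crop clicks on plate top
C=np.array([[750,135],[735,380],[50,300],[78,66]])/5.5+[212,165]
P=ray(t,C,6);print(P.round(1)); 
print("lens",[np.linalg.norm(P[i]-P[i-1]).round(1) for i in range(4)])
S=ray(t,np.array([[100,130],[85,240],[718,198],[711,308]])/5.5+[212,165],6)
a=(S[0]+S[1])/2;b=(S[2]+S[3])/2;d=b-a;print("holes",a,b,np.linalg.norm(d),np.degrees(np.arctan2(d[1],d[0])))
# straight rail tops via depth
ang=np.degrees(np.arctan2(d[1],d[0]));u=d[:2]/np.linalg.norm(d[:2]);v=np.array([-u[1],u[0]])
A=a[:2]
q=w.reshape(-1,3);D=np.c_[(q[:,:2]-A)@u,(q[:,:2]-A)@v,q[:,2]]
pl=D[(D[:,2]>2.5)&(D[:,2]<10)&(abs(D[:,1])<80)&(D[:,0]>-60)&(D[:,0]<400)]
print("plate x",np.percentile(pl[:,0],[0,.5,99.5,100]),"y",np.percentile(pl[:,1],[0.5,99.5]))
for sx in range(-40,330,20):
    s=D[(abs(D[:,0]-sx)<10)]
    r=s[(s[:,2]>17)&(s[:,2]<30)]
    hi=r[r[:,1]>20];lo=r[r[:,1]<-20];pp=s[(s[:,2]>3)&(s[:,2]<9)]
    f=lambda z:(len(z),)+tuple(np.round(np.percentile(z[:,1],[2,50,98]),1)) if len(z)>2 else None
    print(sx,f(hi),f(lo),f(pp))
h=D[(D[:,2]>40)&(abs(D[:,1])<90)&(D[:,0]>0)&(D[:,0]<400)];print(h[::4].round(0).tolist())
E
python3 dock.py
```

```text
plate ((433.1457824707031, -46.59086608886719), (370.6058654785156, 235.6483154296875), 85.11359405517578) 3521
[[ 534.1 -241.9    6. ]
 [ 400.5 -232.8    6. ]
 [ 433.6  136.5    6. ]
 [ 562.3  126.4    6. ]]
lens [np.float64(369.4), np.float64(134.0), np.float64(370.7), np.float64(129.0)]
holes [496.88168205 115.97424929   6.        ] [ 468.89045707 -222.15050734    6.        ] 339.28138723607543 -94.73236688948921
plate x [-55.90640788 -35.73955886 368.6580843  382.57525052] y [-75.38115411  74.75082491]
-40 None None (20, np.float64(-136.5), np.float64(-6.1), np.float64(98.1))
-20 (7, np.float64(58.3), np.float64(61.1), np.float64(64.6)) (8, np.float64(-64.7), np.float64(-61.5), np.float64(-58.5)) (88, np.float64(-130.6), np.float64(-7.3), np.float64(92.0))
0 (21, np.float64(55.9), np.float64(59.9), np.float64(65.7)) (20, np.float64(-63.6), np.float64(-60.3), np.float64(-56.3)) (211, np.float64(-93.1), np.float64(-4.9), np.float64(55.3))
20 (19, np.float64(53.8), np.float64(57.6), np.float64(62.2)) (21, np.float64(-61.5), np.float64(-58.0), np.float64(-54.1)) (195, np.float64(-67.
[... 2639 characters left out ...]
0 None (4, np.float64(-61.6), np.float64(-35.4), np.float64(-28.7)) (76, np.float64(-75.5), np.float64(44.8), np.float64(109.3))
[[311.0, 19.0, 40.0], [117.0, -31.0, 65.0], [111.0, -34.0, 57.0], [123.0, -32.0, 53.0], [109.0, -38.0, 63.0], [120.0, -36.0, 56.0], [132.0, -34.0, 49.0], [143.0, -31.0, 41.0], [117.0, -39.0, 61.0], [129.0, -37.0, 50.0], [144.0, -34.0, 42.0], [118.0, -42.0, 59.0], [132.0, -39.0, 50.0], [144.0, -37.0, 43.0], [118.0, -46.0, 67.0], [110.0, -49.0, 61.0], [110.0, -52.0, 64.0], [108.0, -55.0, 60.0], [105.0, -58.0, 62.0], [116.0, -57.0, 64.0], [108.0, -60.0, 62.0], [120.0, -59.0, 60.0], [111.0, -63.0, 66.0], [109.0, -66.0, 61.0], [120.0, -65.0, 60.0], [115.0, -68.0, 62.0]]
```

The dock pose is clear. The hole line is the centreline, with dock x at −94.74°, the mouth origin at about (493.0, 71.7) and the post at dock x of about 70. I'll grasp at (533,340) with the tool's y axis at 71.3°, which needs a turn of +2.4°.

```bash
python3 -m inch '[{"dx":0.3,"dy":-0.27,"fingers":1},{"dx":0.65,"dy":-0.58,"fingers":1},{"dx":1,"dy":-0.89,"wz":0.084,"fingers":1},{"dx":1,"dy":-0.89,"wz":0.084,"fingers":1}]'
python3 -m inch '[{"dx":0.3,"dy":-0.27,"fingers":1},{"dx":0.65,"dy":-0.58,"fingers":1},{"dx":1,"dy":-0.89,"fingers":1},{"dx":1,"dy":-0.89,"fingers":1}]'
python3 -m inch '[{"dx":0.3,"dy":-0.27,"fingers":1},{"dx":0.65,"dy":-0.58,"fingers":1},{"dx":0.99,"dy":-0.88,"dz":-0.3,"fingers":1},{"dx":0.99,"dy":-0.88,"dz":-0.6,"fingers":1},{"dx":0.99,"dy":-0.88,"dz":-0.6,"fingers":1},{"dx":0.99,"dy":-0.88,"dz":-0.6,"fingers":1}]'
python3 -c "
from plant import status;print(status.get_state()['eef_rot'])"
```

```text
[[-9.32790048e-01  3.60419352e-01 -7.85775351e-04]
 [ 3.60420207e-01  9.32787618e-01 -2.12938239e-03]
 [-3.45091037e-05 -2.26947602e-03 -9.99997424e-01]]invalid input
invalid input
invalid input
```

```bash
python3 -m inch '[{"dx":0.3,"dy":-0.27,"dz":0,"wx":0,"wy":0,"wz":0,"fingers":1},{"dx":0.65,"dy":-0.58,"dz":0,"wx":0,"wy":0,"wz":0,"fingers":1},{"dx":1,"dy":-0.89,"dz":0,"wx":0,"wy":0,"wz":0.084,"fingers":1},{"dx":1,"dy":-0.89,"dz":0,"wx":0,"wy":0,"wz":0.084,"fingers":1}]'
```

```text
time_s: 0.5
tool_pos: [343.1, 510.0, 226.3]
eef_rot: [[-0.943, 0.334, 0.006], [0.334, 0.943, -0.006], [-0.007, -0.004, -1.0]]
contact_force: [0.6, -0.0, -0.3]
gripper_width: 92.9
gripper_force: 0.0
```

```bash
python3 -m inch '[{"dx":0.3,"dy":-0.27,"dz":0,"wx":0,"wy":0,"wz":0,"fingers":1},{"dx":0.65,"dy":-0.58,"dz":0,"wx":0,"wy":0,"wz":0,"fingers":1},{"dx":1,"dy":-0.89,"dz":0,"wx":0,"wy":0,"wz":0,"fingers":1},{"dx":1,"dy":-0.89,"dz":0,"wx":0,"wy":0,"wz":0,"fingers":1}]'
python3 -m inch '[{"dx":0.3,"dy":-0.27,"dz":0,"wx":0,"wy":0,"wz":0,"fingers":1},{"dx":0.65,"dy":-0.58,"dz":-0.1,"wx":0,"wy":0,"wz":0,"fingers":1},{"dx":0.99,"dy":-0.88,"dz":-0.3,"wx":0,"wy":0,"wz":0,"fingers":1},{"dx":0.99,"dy":-0.88,"dz":-0.6,"wx":0,"wy":0,"wz":0,"fingers":1},{"dx":0.99,"dy":-0.88,"dz":-0.6,"wx":0,"wy":0,"wz":0,"fingers":1},{"dx":0.99,"dy":-0.88,"dz":-0.6,"wx":0,"wy":0,"wz":0,"fingers":1}]'
```

```text
time_s: 0.9
tool_pos: [441.7, 420.4, 226.2]
eef_rot: [[-0.942, 0.334, 0.005], [0.334, 0.942, -0.006], [-0.006, -0.004, -1.0]]
contact_force: [0.7, -1.0, 0.9]
gripper_width: 92.8
gripper_force: 0.0
time_s: 1.5
tool_pos: [531.7, 342.0, 166.4]
eef_rot: [[-0.948, 0.319, -0.002], [0.319, 0.948, 0.001], [0.003, -0.0, -1.0]]
contact_force: [0.6, 0.3, 0.4]
gripper_width: 93.0
gripper_force: 0.0
```

```bash
python3 -m inch '[{"dx":0.01,"dy":-0.02,"dz":-0.3,"wx":0,"wy":0,"wz":0,"fingers":1},{"dx":0.01,"dy":-0.02,"dz":-0.6,"wx":0,"wy":0,"wz":0,"fingers":1},{"dx":0.01,"dy":-0.02,"dz":-0.6,"wx":0,"wy":0,"wz":0,"fingers":1},{"dx":0.01,"dy":-0.02,"dz":-0.6,"wx":0,"wy":0,"wz":0,"fingers":1}]' 30
python3 - <<'E'
from plant import imaging
from h import *
c=imaging.capture("scene");np.savez("s1.npz",**c)
p=proj(c,[[533,340,60]])[0].astype(int);print(p)
f=c["frame"][p[1]-60:p[1]+50,p[0]-60:p[0]+60,::-1];cv2.imwrite("pics/g1.png",cv2.resize(f,None,fx=5,fy=5,interpolation=cv2.INTER_CUBIC))
E
```

```text
time_s: 1.9
tool_pos: [534.0, 340.5, 108.2]
eef_rot: [[-0.948, 0.319, 0.001], [0.319, 0.948, 0.002], [-0.0, 0.002, -1.0]]
contact_force: [-0.4, -0.1, 0.3]
gripper_width: 93.4
gripper_force: 0.0
[210 113]
```

View pics/g1.png

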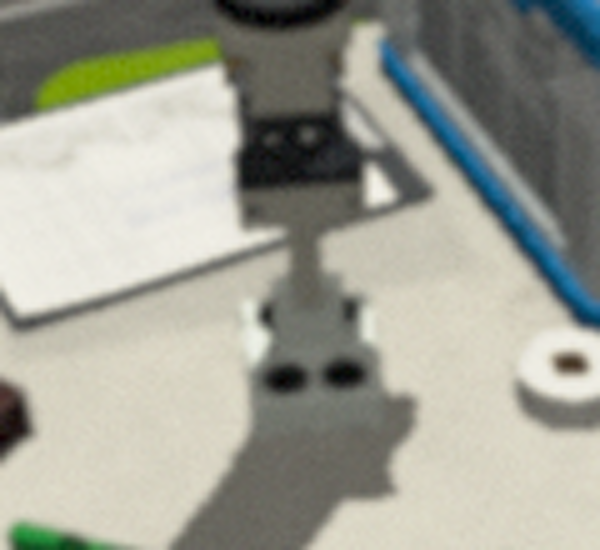

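The crop shows the gripper centred over the carrier, with a finger at about (305,260) in line with the nests at (285,378) and (345,375). I'll descend and pinch.

```bash
python3 -m inch '[{"dx":0,"dy":0,"dz":-0.25,"wx":0,"wy":0,"wz":0,"fingers":1},{"dx":0,"dy":0,"dz":-0.5,"wx":0,"wy":0,"wz":0,"fingers":1},{"dx":0,"dy":0,"dz":-0.62,"wx":0,"wy":0,"wz":0,"fingers":1},{"dx":0,"dy":0,"dz":-0.62,"wx":0,"wy":0,"wz":0,"fingers":1}]' 30
python3 -m inch '[{"dx":0,"dy":0,"dz":0,"wx":0,"wy":0,"wz":0,"fingers":0},{"dx":0,"dy":0,"dz":0,"wx":0,"wy":0,"wz":0,"fingers":0},{"dx":0,"dy":0,"dz":0,"wx":0,"wy":0,"wz":0,"fingers":0},{"dx":0,"dy":0,"dz":0,"wx":0,"wy":0,"wz":0,"fingers":0},{"dx":0,"dy":0,"dz":0,"wx":0,"wy":0,"wz":0,"fingers":0},{"dx":0,"dy":0,"dz":0,"wx":0,"wy":0,"wz":0,"fingers":0},{"dx":0,"dy":0,"dz":0,"wx":0,"wy":0,"wz":0,"fingers":0},{"dx":0,"dy":0,"dz":0,"wx":0,"wy":0,"wz":0,"fingers":0}]' 30
```

```text
time_s: 2.35
tool_pos: [533.9, 338.5, 44.5]
eef_rot: [[-0.947, 0.32, -0.001], [0.32, 0.947, -0.0], [0.001, -0.001, -1.0]]
contact_force: [-0.9, 0.8, 0.3]
gripper_width: 92.7
gripper_force: 0.0
time_s: 3.15
tool_pos: [534.2, 338.3, 44.6]
eef_rot: [[-0.947, 0.321, -0.0], [0.321, 0.947, -0.0], [0.0, -0.0, -1.0]]
contact_force: [-0.0, 0.0, 0.1]
gripper_width: 33.3
gripper_force: 0.0
```

```bash
python3 -m inch '[{"dx":0,"dy":0,"dz":0,"wx":0,"wy":0,"wz":0,"fingers":0},{"dx":0,"dy":0,"dz":0,"wx":0,"wy":0,"wz":0,"fingers":0},{"dx":0,"dy":0,"dz":0,"wx":0,"wy":0,"wz":0,"fingers":0},{"dx":0,"dy":0,"dz":0,"wx":0,"wy":0,"wz":0,"fingers":0},{"dx":0,"dy":0,"dz":0,"wx":0,"wy":0,"wz":0,"fingers":0}]' 30
python3 -m inch '[{"dx":0,"dy":0,"dz":0.2,"wx":0,"wy":0,"wz":0,"fingers":0},{"dx":0,"dy":0,"dz":0.45,"wx":0,"wy":0,"wz":0,"fingers":0},{"dx":0,"dy":0,"dz":0.7,"wx":0,"wy":0,"wz":0.2,"fingers":0},{"dx":0,"dy":0,"dz":0.7,"wx":0,"wy":0,"wz":0.487,"fingers":0},{"dx":0,"dy":0,"dz":0.7,"wx":0,"wy":0,"wz":0.487,"fingers":0}]' 30
```

```text
time_s: 3.65
tool_pos: [534.4, 338.6, 44.6]
eef_rot: [[-0.947, 0.321, 0.0], [0.321, 0.947, 0.0], [-0.0, 0.001, -1.0]]
contact_force: [0.9, 1.3, -0.3]
gripper_width: 14.0
gripper_force: 30.0
time_s: 4.15
tool_pos: [533.9, 337.4, 114.5]
eef_rot: [[-0.996, 0.084, -0.001], [0.084, 0.996, -0.001], [0.001, -0.001, -1.0]]
contact_force: [-0.3, 0.6, -4.8]
gripper_width: 13.9
gripper_force: 30.0
```

```bash
python3 -m inch '[{"dx":-0.05,"dy":-0.3,"dz":0,"wx":0,"wy":0,"wz":0,"fingers":0},{"dx":-0.1,"dy":-0.6,"dz":0,"wx":0,"wy":0,"wz":0,"fingers":0},{"dx":-0.15,"dy":-0.9,"dz":0,"wx":0,"wy":0,"wz":0,"fingers":0}]' 30
python3 -m inch '[{"dx":-0.05,"dy":-0.3,"dz":0,"wx":0,"wy":0,"wz":0,"fingers":0},{"dx":-0.1,"dy":-0.6,"dz":0,"wx":0,"wy":0,"wz":0,"fingers":0},{"dx":-0.15,"dy":-0.9,"dz":0,"wx":0,"wy":0,"wz":0,"fingers":0}]' 30
python3 -m inch '[{"dx":-0.04,"dy":-0.3,"dz":0,"wx":0,"wy":0,"wz":0,"fingers":0},{"dx":-0.08,"dy":-0.55,"dz":0,"wx":0,"wy":0,"wz":0,"fingers":0},{"dx":-0.105,"dy":-0.71,"dz":0,"wx":0,"wy":0,"wz":0,"fingers":0},{"dx":-0.105,"dy":-0.76,"dz":0,"wx":0,"wy":0,"wz":0,"fingers":0},{"dx":-0.105,"dy":-0.76,"dz":0,"wx":0,"wy":0,"wz":0,"fingers":0},{"dx":-0.105,"dy":-0.76,"dz":0,"wx":0,"wy":0,"wz":0,"fingers":0}]' 30
cat > chk.py <<'E'
# carrier top (z ~ zt) pose from depth, seen in dock frame, from both cameras
from plant import imaging,status
from h import *
import sys
zt=float(sys.argv[1]);O=np.array([493.0,71.7]);u=np.array([-.0826,-.9966]);v=np.array([.9966,-.0826])
p=np.array(status.get_state()["tool_pos"][:2])-O;print("tcp dock",(p@u).round(1),(p@v).round(1))
for n in("top","scene"):
    c=imaging.capture(n);X=cloud(c);D=np.stack([(X[...,:2]-O)@u,(X[...,:2]-O)@v,X[...,2]],-1)
    f=c["frame"].astype(int);m=(abs(D[...,2]-zt)<8)&(abs(D[...,0]-p@u)<75)&(abs(D[...,1]-p@v)<60)
    q=D[m];print(n,len(q), cv2.minAreaRect(q[:,:2].astype(np.float32)) if len(q)>5 else "", np.median(q[:,2]),q.min(0).round(1),q.max(0).round(1))
    cv2.imwrite(f"pics/{sys.argv[2]}_{n}.png",f[:,:,::-1])
E
python3 chk.py 100 a
```

```text
time_s: 4.45
tool_pos: [517.7, 246.4, 113.1]
eef_rot: [[-0.996, 0.086, -0.004], [0.086, 0.996, -0.002], [0.003, -0.003, -1.0]]
contact_force: [0.1, -0.4, -3.8]
gripper_width: 13.9
gripper_force: 30.0
time_s: 4.75
tool_pos: [502.7, 156.5, 113.4]
eef_rot: [[-0.996, 0.087, -0.003], [0.087, 0.996, -0.001], [0.003, -0.002, -1.0]]
contact_force: [0.5, -0.1, -3.2]
gripper_width: 14.4
gripper_force: 30.0
time_s: 5.35
tool_pos: [493.8, 83.7, 114.3]
eef_rot: [[-0.997, 0.083, -0.0], [0.083, 0.997, 0.001], [0.0, 0.001, -1.0]]
contact_force: [-0.2, 0.4, -3.7]
gripper_width: 13.9
gripper_force: 30.0
tcp dock -12.0 -0.2
top 1  95.68343588612808 [36.2 34.9 95.7] [36.2 34.9 95.7]
scene 638 ((-9.69466781616211, 0.08112335205078125), (101.46784210205078, 83.25874328613281), 0.1740754097700119) 100.20291681869952 [-60.4 -41.6  92. ] [ 40.9  41.8 107.1][ WARN:0@0.588] global loadsave.cpp:1063 imwrite_ Unsupported depth image for selected encoder is fallbacked to CV_8U.
```

The carrier hangs at dock (−9.7, 0.1) and is 0.2° out of line. I'll lower it.

```bash
python3 -m inch '[{"dx":0,"dy":0,"dz":-0.2,"wx":0,"wy":0,"wz":0,"fingers":0},{"dx":0,"dy":0,"dz":-0.4,"wx":0,"wy":0,"wz":0,"fingers":0},{"dx":0,"dy":0,"dz":-0.5,"wx":0,"wy":0,"wz":0,"fingers":0},{"dx":0,"dy":0,"dz":-0.58,"wx":0,"wy":0,"wz":0,"fingers":0},{"dx":0,"dy":0,"dz":-0.61,"wx":0,"wy":0,"wz":0,"fingers":0},{"dx":0,"dy":0,"dz":-0.63,"wx":0,"wy":0,"wz":0,"fingers":0},{"dx":0,"dy":0,"dz":-0.64,"wx":0,"wy":0,"wz":0,"fingers":0},{"dx":0,"dy":0,"dz":-0.64,"wx":0,"wy":0,"wz":0,"fingers":0}]' 30
python3 chk.py 36 b 2>/dev/null
```

```text
time_s: 6.25
tool_pos: [494.1, 82.3, 51.0]
eef_rot: [[-0.997, 0.083, 0.001], [0.083, 0.997, 0.0], [-0.001, 0.0, -1.0]]
contact_force: [0.6, 0.9, -3.4]
gripper_width: 13.6
gripper_force: 30.0
tcp dock -10.7 0.2
top 2  28.753885823336137 [34.7 49.5 28.6] [40.6 50.2 28.9]
scene 581 ((-9.438941955566406, 0.987091064453125), (85.41213989257812, 104.26139068603516), 89.1747055053711) 36.86225431381985 [-61.8 -41.6  28.2] [43.  43.5 44. ]
```

```bash
python3 -m inch '[{"dx":0,"dy":0,"dz":-0.005,"wx":0,"wy":0,"wz":0,"fingers":0},{"dx":0,"dy":0,"dz":-0.01,"wx":0,"wy":0,"wz":0,"fingers":0},{"dx":0,"dy":0,"dz":-0.01,"wx":0,"wy":0,"wz":0,"fingers":0}]' 30
python3 -m inch '[{"dx":0,"dy":0,"dz":-0.005,"wx":0,"wy":0,"wz":0,"fingers":0},{"dx":0,"dy":0,"dz":-0.01,"wx":0,"wy":0,"wz":0,"fingers":0},{"dx":0,"dy":0,"dz":-0.01,"wx":0,"wy":0,"wz":0,"fingers":0}]' 30
```

```text
time_s: 6.65
tool_pos: [494.1, 82.3, 50.5]
eef_rot: [[-0.997, 0.083, 0.001], [0.083, 0.997, -0.0], [-0.001, 0.0, -1.0]]
contact_force: [-1.2, -1.0, 6.0]
gripper_width: 13.8
gripper_force: 30.0
time_s: 6.95
tool_pos: [494.2, 82.3, 50.5]
eef_rot: [[-0.997, 0.083, 0.001], [0.083, 0.997, -0.0], [-0.001, -0.0, -1.0]]
contact_force: [-3.1, -0.6, 13.9]
gripper_width: 13.8
gripper_force: 30.0
```

```bash
python3 -m inch '[{"dx":0,"dy":0,"dz":0.012,"wx":0,"wy":0,"wz":0,"fingers":0},{"dx":-0.008,"dy":-0.1,"dz":0.012,"wx":0,"wy":0,"wz":0,"fingers":0},{"dx":-0.017,"dy":-0.2,"dz":0.012,"wx":0,"wy":0,"wz":0,"fingers":0},{"dx":-0.025,"dy":-0.3,"dz":0.012,"wx":0,"wy":0,"wz":0,"fingers":0},{"dx":-0.033,"dy":-0.4,"dz":0.012,"wx":0,"wy":0,"wz":0,"fingers":0},{"dx":-0.041,"dy":-0.5,"dz":0.012,"wx":0,"wy":0,"wz":0,"fingers":0},{"dx":-0.041,"dy":-0.5,"dz":0.012,"wx":0,"wy":0,"wz":0,"fingers":0}]' 30
python3 chk.py 36 c 2>/dev/null
```

```text
time_s: 7.65
tool_pos: [491.8, 32.2, 50.7]
eef_rot: [[-0.996, 0.084, 0.005], [0.084, 0.996, 0.001], [-0.004, 0.002, -1.0]]
contact_force: [1.6, 0.5, 5.5]
gripper_width: 13.8
gripper_force: 30.0
tcp dock 39.5 2.0
top 50 ((-3.101986885070801, -24.22036361694336), (20.263946533203125, 35.23924255371094), 8.944405555725098) 35.5389808594382 [-11.9 -41.1  28.9] [ 9.4 -6.8 40.2]
scene 541 ((49.268463134765625, -10.910701751708984), (121.07520294189453, 101.58348083496094), 9.110368728637695) 36.57464779350836 [ -9.2 -57.4  28.1] [113.9  47.   43.7]
```

```bash
python3 -m inch '[{"dx":0.01,"dy":-0.06,"dz":0,"wx":0,"wy":0,"wz":0,"fingers":0},{"dx":0.005,"dy":-0.12,"dz":0,"wx":0,"wy":0,"wz":0,"fingers":0},{"dx":0,"dy":-0.18,"dz":0,"wx":0,"wy":0,"wz":0,"fingers":0},{"dx":-0.005,"dy":-0.24,"dz":0,"wx":0,"wy":0,"wz":0,"fingers":0},{"dx":-0.01,"dy":-0.3,"dz":0,"wx":0,"wy":0,"wz":0,"fingers":0},{"dx":-0.01,"dy":-0.3,"dz":0,"wx":0,"wy":0,"wz":0,"fingers":0}]' 30
python3 chk.py 36 d 2>/dev/null
python3 - <<'E'
import cv2
a=cv2.imread("pics/d_scene.png")[150:290,170:320];cv2.imwrite("pics/d_c.png",cv2.resize(a,None,fx=4,fy=4,interpolation=cv2.INTER_CUBIC))
E
```

```text
time_s: 8.35
tool_pos: [490.8, 4.5, 50.8]
eef_rot: [[-0.997, 0.082, 0.005], [0.082, 0.997, 0.003], [-0.004, 0.003, -1.0]]
contact_force: [2.4, 4.3, 6.2]
gripper_width: 13.6
gripper_force: 30.0
tcp dock 67.1 3.3
top 94 ((32.05070114135742, -19.963111877441406), (32.02572250366211, 69.83688354492188), 6.54136848449707) 34.32170221994781 [ 15.7 -53.3  28.1] [51.9 13.6 40.9]
scene 503 ((71.14247131347656, -9.442584991455078), (113.82839965820312, 95.24808502197266), 13.219557762145996) 36.635470763783054 [ 18.6 -56.6  28.1] [134.2  46.5  43.8]
```

View pics/d_c.png

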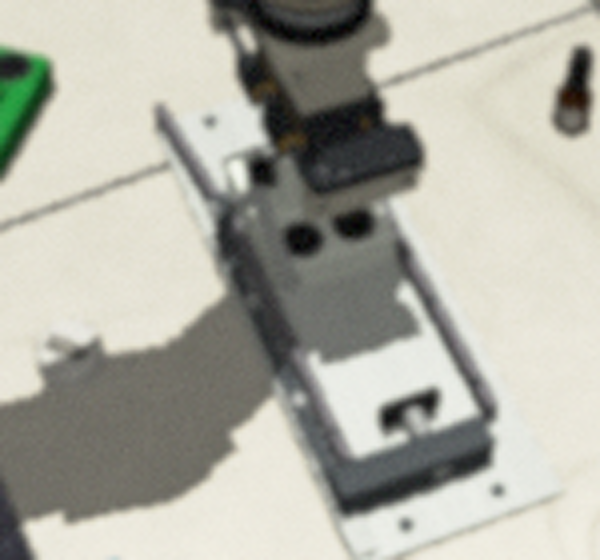

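The picture shows the carrier in the lane at about (320,250), with its front edge under the catch, and the buffer free at (410,410). A small sideways force means it leans on the near rail, so I'll ease it over 2 mm while pushing on.

```bash
python3 -m inch '[{"dx":0.015,"dy":-0.06,"dz":0,"wx":0,"wy":0,"wz":0,"fingers":0},{"dx":0.01,"dy":-0.12,"dz":0,"wx":0,"wy":0,"wz":0,"fingers":0},{"dx":0.005,"dy":-0.18,"dz":0,"wx":0,"wy":0,"wz":0,"fingers":0},{"dx":0,"dy":-0.24,"dz":0,"wx":0,"wy":0,"wz":0,"fingers":0},{"dx":-0.005,"dy":-0.3,"dz":0,"wx":0,"wy":0,"wz":0,"fingers":0},{"dx":-0.01,"dy":-0.36,"dz":0,"wx":0,"wy":0,"wz":0,"fingers":0}]' 30
python3 -m inch '[{"dx":-0.005,"dy":-0.06,"dz":0,"wx":0,"wy":0,"wz":0,"fingers":0},{"dx":-0.01,"dy":-0.12,"dz":0,"wx":0,"wy":0,"wz":0,"fingers":0},{"dx":-0.015,"dy":-0.18,"dz":0,"wx":0,"wy":0,"wz":0,"fingers":0},{"dx":-0.015,"dy":-0.18,"dz":0,"wx":0,"wy":0,"wz":0,"fingers":0}]' 30
python3 chk.py 36 e 2>/dev/null
```

```text
time_s: 9.05
tool_pos: [488.7, -28.9, 50.8]
eef_rot: [[-0.997, 0.079, 0.002], [0.079, 0.997, 0.005], [-0.002, 0.006, -1.0]]
contact_force: [-1.0, 9.9, 9.0]
gripper_width: 13.6
gripper_force: 30.0
time_s: 9.45
tool_pos: [487.1, -48.6, 50.6]
eef_rot: [[-0.997, 0.081, 0.002], [0.081, 0.997, 0.003], [-0.002, 0.004, -1.0]]
contact_force: [-0.6, 6.0, 7.4]
gripper_width: 13.5
gripper_force: 30.0
tcp dock 120.4 4.1
top 126 ((84.60073852539062, -11.442001342773438), (45.127079010009766, 94.307373046875), 35.553199768066406) 35.383994010259364 [ 68.9 -51.   28.1] [125.9  37.7  43.9]
scene 528 ((122.85687255859375, -1.4186172485351562), (111.36253356933594, 87.419921875), 10.883872032165527) 36.363691670888116 [ 71.7 -54.3  28. ] [172.6  48.2  44. ]
```

```bash
python3 -m inch '[{"dx":-0.005,"dy":-0.06,"dz":0.003,"wx":0,"wy":0,"wz":0,"fingers":0},{"dx":-0.01,"dy":-0.12,"dz":0.003,"wx":0,"wy":0,"wz":0,"fingers":0},{"dx":-0.015,"dy":-0.18,"dz":0.003,"wx":0,"wy":0,"wz":0,"fingers":0},{"dx":-0.02,"dy":-0.24,"dz":0.003,"wx":0,"wy":0,"wz":0,"fingers":0},{"dx":-0.025,"dy":-0.3,"dz":0.003,"wx":0,"wy":0,"wz":0,"fingers":0},{"dx":-0.03,"dy":-0.36,"dz":0.003,"wx":0,"wy":0,"wz":0,"fingers":0},{"dx":-0.036,"dy":-0.43,"dz":0.003,"wx":0,"wy":0,"wz":0,"fingers":0},{"dx":-0.036,"dy":-0.43,"dz":0.003,"wx":0,"wy":0,"wz":0,"fingers":0}]' 30
python3 chk.py 36 f 2>/dev/null
```

```text
time_s: 10.35
tool_pos: [483.4, -93.2, 50.6]
eef_rot: [[-0.997, 0.082, 0.002], [0.082, 0.997, 0.002], [-0.001, 0.002, -1.0]]
contact_force: [1.1, 4.4, 5.9]
gripper_width: 13.6
gripper_force: 30.0
tcp dock 165.1 4.1
top 254 ((150.25454711914062, -1.0518226623535156), (73.61570739746094, 77.43238067626953), 0.2795308828353882) 35.176324973381185 [113.5 -39.9  28.1] [187.2  37.6  44. ]
scene 658 ((180.5620574951172, -12.210800170898438), (130.86524963378906, 76.92683410644531), 31.392282485961914) 36.080741786260475 [115.2 -38.7  28.1] [238.5  45.5  43.8]
```

```bash
for i in 1; do :; done
python3 -m inch '[{"dx":-0.004,"dy":-0.05,"dz":0,"wx":0,"wy":0,"wz":0,"fingers":0},{"dx":-0.008,"dy":-0.1,"dz":0,"wx":0,"wy":0,"wz":0,"fingers":0},{"dx":-0.008,"dy":-0.1,"dz":0,"wx":0,"wy":0,"wz":0,"fingers":0}]' 30
python3 -m inch '[{"dx":-0.003,"dy":-0.02,"dz":0,"wx":0,"wy":0,"wz":0,"fingers":0},{"dx":-0.003,"dy":-0.04,"dz":0,"wx":0,"wy":0,"wz":0,"fingers":0},{"dx":-0.003,"dy":-0.04,"dz":0,"wx":0,"wy":0,"wz":0,"fingers":0}]' 30
python3 -m inch '[{"dx":-0.003,"dy":-0.02,"dz":0,"wx":0,"wy":0,"wz":0,"fingers":0},{"dx":-0.003,"dy":-0.03,"dz":0,"wx":0,"wy":0,"wz":0,"fingers":0},{"dx":-0.003,"dy":-0.03,"dz":0,"wx":0,"wy":0,"wz":0,"fingers":0}]' 30
cat > catch.py <<'E'
import sys
from plant import imaging,status
from h import *
O=np.array([493.0,71.7]);u=np.array([-.0826,-.9966]);v=np.array([.9966,-.0826])
p=np.array(status.get_state()["tool_pos"][:2])-O;print("tcp dock",(p@u).round(1),(p@v).round(1))
c=imaging.capture("top");X=cloud(c);D=np.stack([(X[...,:2]-O)@u,(X[...,:2]-O)@v,X[...,2]],-1)
m=(D[...,1]>-42)&(D[...,1]<-26)&(D[...,0]>55)&(D[...,0]<140)&(D[...,2]>9)
q=D[m];q=q[q[:,0].argsort()]
for a in range(55,140,5):
    s=q[(q[:,0]>=a)&(q[:,0]<a+5)]
    if len(s):print(a,len(s),np.median(s[:,2]).round(0),end="; ")
a=c["frame"][165:245,212:357,::-1];cv2.imwrite(f"pics/{sys.argv[1]}.png",cv2.resize(a,None,fx=5.5,fy=5.5,interpolation=cv2.INTER_CUBIC))
E
python3 catch.py k1; python3 - <<'E'
from h import *
c=dict(np.load("top0.npz"));O=np.array([493.0,71.7]);u=np.array([-.0826,-.9966]);v=np.array([.9966,-.0826])
X=cloud(c);D=np.stack([(X[...,:2]-O)@u,(X[...,:2]-O)@v,X[...,2]],-1)
q=D[(D[...,1]>-42)&(D[...,1]<-26)&(D[...,0]>55)&(D[...,0]<140)&(D[...,2]>9)]
print("\ninitial")
for a in range(55,140,5):
    s=q[(q[:,0]>=a)&(q[:,0]<a+5)]
    if len(s):print(a,len(s),np.median(s[:,2]).round(0),end="; ")
E
```

```text
time_s: 10.75
tool_pos: [482.6, -102.4, 50.6]
eef_rot: [[-0.997, 0.081, 0.002], [0.081, 0.997, 0.002], [-0.001, 0.003, -1.0]]
contact_force: [0.3, 4.3, 6.4]
gripper_width: 14.0
gripper_force: 30.0
time_s: 11.05
tool_pos: [482.4, -105.5, 50.7]
eef_rot: [[-0.997, 0.08, 0.002], [0.08, 0.997, 0.003], [-0.001, 0.003, -1.0]]
contact_force: [0.8, 5.8, 6.6]
gripper_width: 13.5
gripper_force: 30.0
time_s: 11.35
tool_pos: [482.3, -107.2, 50.7]
eef_rot: [[-0.997, 0.079, 0.002], [0.079, 0.997, 0.005], [-0.001, 0.005, -1.0]]
contact_force: [0.7, 8.8, 6.5]
gripper_width: 13.5
gripper_force: 30.0
tcp dock 179.2 4.1
55 1 10.0; 60 4 61.0; 65 7 61.0; 70 6 63.0; 75 6 57.0; 80 9 56.0; 85 11 57.0; 90 14 140.0; 95 15 155.0; 100 14 160.0; 105 12 107.0; 110 10 50.0; 115 8 48.0; 120 7 47.0; 125 10 45.0; 130 12 38.0; 135 15 36.0; 
initial
60 4 62.0; 65 7 60.0; 70 6 62.0; 75 8 55.0; 80 8 51.0; 85 5 50.0; 90 7 42.0; 95 8 43.0; 100 4 39.0; 105 7 34.0; 110 7 31.0; 115 6 28.0; 120 10 27.0; 130 1 9.0;
```

The buffer was met at about x 177, and the catch is still up (48 against 28 mm at the nose). I'll push a little further in small steps.

```bash
python3 -m inch '[{"dx":-0.001,"dy":-0.02,"dz":0,"wx":0,"wy":0,"wz":0,"fingers":0},{"dx":-0.003,"dy":-0.04,"dz":0,"wx":0,"wy":0,"wz":0,"fingers":0},{"dx":-0.004,"dy":-0.05,"dz":0,"wx":0,"wy":0,"wz":0,"fingers":0},{"dx":-0.004,"dy":-0.05,"dz":0,"wx":0,"wy":0,"wz":0,"fingers":0}]' 30
python3 catch.py k2
python3 -m inch '[{"dx":-0.001,"dy":-0.02,"dz":0,"wx":0,"wy":0,"wz":0,"fingers":0},{"dx":-0.003,"dy":-0.03,"dz":0,"wx":0,"wy":0,"wz":0,"fingers":0},{"dx":-0.003,"dy":-0.03,"dz":0,"wx":0,"wy":0,"wz":0,"fingers":0}]' 30
python3 catch.py k3
```

```text
time_s: 11.8
tool_pos: [482.0, -109.8, 50.9]
eef_rot: [[-0.997, 0.078, 0.002], [0.078, 0.997, 0.007], [-0.001, 0.008, -1.0]]
contact_force: [0.6, 12.6, 8.6]
gripper_width: 14.4
gripper_force: 30.0
tcp dock 181.8 4.0
55 4 9.0; 60 4 59.0; 65 7 65.0; 70 8 60.0; 75 6 56.0; 80 8 58.0; 85 8 56.0; 90 14 154.0; 95 16 147.0; 100 15 139.0; 105 13 164.0; 110 12 53.0; 115 7 47.0; 120 9 49.0; 125 10 45.0; 130 13 42.0; 135 11 35.0; time_s: 12.15
tool_pos: [481.8, -111.5, 50.9]
eef_rot: [[-0.997, 0.077, 0.002], [0.077, 0.997, 0.009], [-0.001, 0.009, -1.0]]
contact_force: [1.3, 14.1, 10.4]
gripper_width: 14.0
gripper_force: 30.0
tcp dock 183.5 4.0
60 4 60.0; 65 7 63.0; 70 7 60.0; 75 6 58.0; 80 8 58.0; 85 7 56.0; 90 12 102.0; 95 16 149.0; 100 15 141.0; 105 12 166.0; 110 14 50.0; 115 8 48.0; 120 9 46.0; 125 9 45.0; 130 11 39.0; 135 12 36.0;
```

```bash
python3 -m inch '[{"dx":-0.001,"dy":-0.02,"dz":0.004,"wx":0,"wy":0,"wz":0,"fingers":0},{"dx":-0.003,"dy":-0.03,"dz":0.006,"wx":0,"wy":0,"wz":0,"fingers":0},{"dx":-0.003,"dy":-0.03,"dz":0.006,"wx":0,"wy":0,"wz":0,"fingers":0},{"dx":-0.003,"dy":-0.03,"dz":0.006,"wx":0,"wy":0,"wz":0,"fingers":0}]' 30
python3 catch.py k4
python3 - <<'E'
import cv2
from plant import imaging
a=imaging.capture("scene")["frame"][170:290,180:300,::-1];cv2.imwrite("pics/k4s.png",cv2.resize(a,None,fx=4.8,fy=4.8,interpolation=cv2.INTER_CUBIC))
E
```

```text
time_s: 12.6
tool_pos: [481.5, -114.5, 51.0]
eef_rot: [[-0.997, 0.077, 0.002], [0.077, 0.997, 0.009], [-0.001, 0.009, -1.0]]
contact_force: [1.1, 13.9, 5.6]
gripper_width: 13.8
gripper_force: 30.0
tcp dock 186.5 4.0
60 4 63.0; 65 7 63.0; 70 7 61.0; 75 7 57.0; 80 9 53.0; 85 5 47.0; 90 10 48.0; 95 15 49.0; 100 14 163.0; 105 15 141.0; 110 13 38.0; 115 11 31.0; 120 12 27.0; 125 5 142.0; 130 5 34.0; 135 11 36.0;
```

View pics/k4s.png

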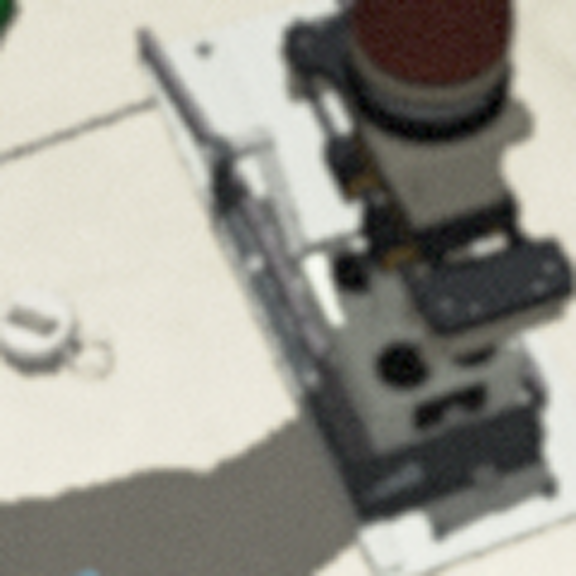

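The catch is down: the nose is at 27 mm again, as at the start, and the picture shows the arm lying behind the carrier near (240,200). Now I'll tug back in small steps.

```bash
python3 -m inch '[{"dx":0.003,"dy":0.04,"dz":0,"wx":0,"wy":0,"wz":0,"fingers":0},{"dx":0.006,"dy":0.08,"dz":0,"wx":0,"wy":0,"wz":0,"fingers":0},{"dx":0.01,"dy":0.12,"dz":0,"wx":0,"wy":0,"wz":0,"fingers":0},{"dx":0.01,"dy":0.12,"dz":0,"wx":0,"wy":0,"wz":0,"fingers":0}]' 30
python3 -m inch '[{"dx":0.002,"dy":0.02,"dz":0,"wx":0,"wy":0,"wz":0,"fingers":0},{"dx":0.002,"dy":0.03,"dz":0,"wx":0,"wy":0,"wz":0,"fingers":0},{"dx":0.002,"dy":0.03,"dz":0,"wx":0,"wy":0,"wz":0,"fingers":0}]' 30
```

```text
time_s: 13.1
tool_pos: [482.0, -109.1, 50.6]
eef_rot: [[-0.997, 0.081, 0.001], [0.081, 0.997, 0.001], [-0.001, 0.001, -1.0]]
contact_force: [2.2, 5.9, 0.4]
gripper_width: 14.0
gripper_force: 30.0
time_s: 13.4
tool_pos: [481.7, -107.9, 50.6]
eef_rot: [[-0.997, 0.083, 0.001], [0.083, 0.997, -0.0], [-0.001, -0.0, -1.0]]
contact_force: [3.8, 3.4, -2.4]
gripper_width: 13.6
gripper_force: 30.0
```

```bash
python3 -m inch '[{"dx":0.002,"dy":0.02,"dz":-0.004,"wx":0,"wy":0,"wz":0,"fingers":0},{"dx":0.002,"dy":0.03,"dz":-0.004,"wx":0,"wy":0,"wz":0,"fingers":0},{"dx":0.002,"dy":0.03,"dz":-0.004,"wx":0,"wy":0,"wz":0,"fingers":0}]' 30
python3 -m inch '[{"dx":0.002,"dy":0.01,"dz":-0.002,"wx":0,"wy":0,"wz":0,"fingers":0},{"dx":0.002,"dy":0.02,"dz":-0.002,"wx":0,"wy":0,"wz":0,"fingers":0},{"dx":0.002,"dy":0.02,"dz":-0.002,"wx":0,"wy":0,"wz":0,"fingers":0}]' 30
python3 catch.py k5
```

```text
time_s: 13.7
tool_pos: [481.5, -106.3, 50.6]
eef_rot: [[-0.996, 0.085, 0.0], [0.085, 0.996, -0.002], [-0.0, -0.002, -1.0]]
contact_force: [1.3, -2.1, 2.5]
gripper_width: 13.8
gripper_force: 30.0
time_s: 14.0
tool_pos: [481.4, -105.4, 50.7]
eef_rot: [[-0.996, 0.086, -0.0], [0.086, 0.996, -0.003], [0.0, -0.003, -1.0]]
contact_force: [0.7, -5.1, 4.5]
gripper_width: 13.7
gripper_force: 30.0
tcp dock 177.4 3.1
55 2 10.0; 60 4 64.0; 65 7 64.0; 70 5 65.0; 75 8 55.0; 80 12 55.0; 85 11 148.0; 90 15 128.0; 95 17 128.0; 100 12 168.0; 105 11 39.0; 110 9 32.0; 115 8 33.0; 120 13 26.0; 125 13 36.0; 130 19 37.0; 135 59 376.0;
```

```bash
python3 -m inch '[{"dx":0.002,"dy":0.01,"dz":0,"wx":0,"wy":0,"wz":0,"fingers":0},{"dx":0.002,"dy":0.02,"dz":0,"wx":0,"wy":0,"wz":0,"fingers":0},{"dx":0.002,"dy":0.02,"dz":0,"wx":0,"wy":0,"wz":0,"fingers":0}]' 30
python3 -m inch '[{"dx":0.002,"dy":0.01,"dz":0,"wx":0,"wy":0,"wz":0,"fingers":0},{"dx":0.002,"dy":0.015,"dz":0,"wx":0,"wy":0,"wz":0,"fingers":0},{"dx":0.002,"dy":0.015,"dz":0,"wx":0,"wy":0,"wz":0,"fingers":0}]' 30
```

```text
time_s: 14.35
tool_pos: [481.4, -105.2, 50.8]
eef_rot: [[-0.996, 0.087, -0.001], [0.087, 0.996, -0.005], [0.0, -0.005, -1.0]]
contact_force: [-0.2, -8.8, 5.9]
gripper_width: 13.8
gripper_force: 30.0
time_s: 14.65
tool_pos: [481.4, -105.0, 50.9]
eef_rot: [[-0.996, 0.088, -0.001], [0.088, 0.996, -0.007], [0.0, -0.007, -1.0]]
contact_force: [-0.2, -9.2, 6.2]
gripper_width: 13.8
gripper_force: 30.0
```

It holds at y −105 while the force rises, so it is bearing on the catch. I'll go a little further to be sure of about 10 N net of friction.

```bash
python3 -m inch '[{"dx":0.002,"dy":0.01,"dz":0.003,"wx":0,"wy":0,"wz":0,"fingers":0},{"dx":0.002,"dy":0.015,"dz":0.005,"wx":0,"wy":0,"wz":0,"fingers":0},{"dx":0.002,"dy":0.02,"dz":0.005,"wx":0,"wy":0,"wz":0,"fingers":0},{"dx":0.002,"dy":0.02,"dz":0.005,"wx":0,"wy":0,"wz":0,"fingers":0},{"dx":0.002,"dy":0.02,"dz":0.005,"wx":0,"wy":0,"wz":0,"fingers":0}]' 30
python3 catch.py k6
```

```text
time_s: 15.15
tool_pos: [481.5, -104.7, 51.0]
eef_rot: [[-0.996, 0.088, -0.001], [0.088, 0.996, -0.009], [0.0, -0.009, -1.0]]
contact_force: [-0.1, -13.4, 2.7]
gripper_width: 14.2
gripper_force: 30.0
tcp dock 176.8 3.1
60 4 60.0; 65 7 63.0; 70 7 61.0; 75 7 55.0; 80 13 52.0; 85 11 166.0; 90 15 129.0; 95 14 47.0; 100 12 165.0; 105 9 40.0; 110 9 32.0; 115 6 31.0; 120 14 29.0; 125 13 35.0; 130 25 145.0; 135 74 399.0;
```

```bash
python3 -m inch '[{"dx":-0.001,"dy":-0.02,"dz":0,"wx":0,"wy":0,"wz":0,"fingers":0},{"dx":-0.003,"dy":-0.04,"dz":0,"wx":0,"wy":0,"wz":0,"fingers":0},{"dx":-0.004,"dy":-0.055,"dz":0,"wx":0,"wy":0,"wz":0,"fingers":0},{"dx":-0.004,"dy":-0.055,"dz":0,"wx":0,"wy":0,"wz":0,"fingers":0}]' 30
```

```text
time_s: 15.6
tool_pos: [481.5, -105.1, 50.7]
eef_rot: [[-0.996, 0.085, -0.001], [0.085, 0.996, -0.003], [0.0, -0.003, -1.0]]
contact_force: [0.5, -6.9, 1.8]
gripper_width: 13.9
gripper_force: 30.0
```

```bash
python3 -m inch '[{"dx":0,"dy":-0.02,"dz":0,"wx":0,"wy":0,"wz":0,"fingers":0},{"dx":0,"dy":-0.025,"dz":0,"wx":0,"wy":0,"wz":0,"fingers":0},{"dx":0,"dy":-0.025,"dz":0,"wx":0,"wy":0,"wz":0,"fingers":0},{"dx":0,"dy":-0.025,"dz":0,"wx":0,"wy":0,"wz":0,"fingers":0.45},{"dx":0,"dy":-0.025,"dz":0,"wx":0,"wy":0,"wz":0,"fingers":0.45},{"dx":0,"dy":-0.025,"dz":0,"wx":0,"wy":0,"wz":0,"fingers":0.45},{"dx":0,"dy":-0.025,"dz":0,"wx":0,"wy":0,"wz":0,"fingers":0.45},{"dx":0,"dy":-0.025,"dz":0,"wx":0,"wy":0,"wz":0,"fingers":0.45}]'
```

```text
time_s: 16.4
tool_pos: [481.8, -104.8, 50.6]
eef_rot: [[-0.997, 0.083, -0.0], [0.083, 0.997, 0.0], [0.0, 0.0, -1.0]]
contact_force: [-1.2, 0.9, 0.5]
gripper_width: 41.7
gripper_force: 0.0
```

```bash
python3 -m inch '[{"dx":0,"dy":0,"dz":0.1,"wx":0,"wy":0,"wz":0,"fingers":0.45},{"dx":0,"dy":0,"dz":0.3,"wx":0,"wy":0,"wz":0,"fingers":0.45},{"dx":0,"dy":0,"dz":0.6,"wx":0,"wy":0,"wz":0,"fingers":0.45},{"dx":0,"dy":0,"dz":1,"wx":0,"wy":0,"wz":0,"fingers":0.45},{"dx":0,"dy":0,"dz":1,"wx":0,"wy":0,"wz":0,"fingers":0.45}]'
python3 -m inch '[{"dx":0,"dy":0.4,"dz":0.4,"wx":0,"wy":0,"wz":0,"fingers":0.45},{"dx":0,"dy":0.8,"dz":0.8,"wx":0,"wy":0,"wz":0,"fingers":0.45},{"dx":0,"dy":1,"dz":1,"wx":0,"wy":0,"wz":0,"fingers":0.45},{"dx":0,"dy":1,"dz":1,"wx":0,"wy":0,"wz":0,"fingers":0.45},{"dx":0,"dy":1,"dz":1,"wx":0,"wy":0,"wz":0,"fingers":0.45},{"dx":0,"dy":1,"dz":1,"wx":0,"wy":0,"wz":0,"fingers":0.45}]'
python3 - <<'E'
import cv2
from plant import imaging
a=imaging.capture("scene")["frame"][150:300,180:320,::-1];cv2.imwrite("pics/fin.png",cv2.resize(a,None,fx=4,fy=4,interpolation=cv2.INTER_CUBIC))
E
```

```text
time_s: 16.9
tool_pos: [485.4, -105.7, 155.8]
eef_rot: [[-0.996, 0.083, 0.011], [0.083, 0.997, -0.002], [-0.011, -0.001, -1.0]]
contact_force: [0.4, 0.1, 0.8]
gripper_width: 41.8
gripper_force: 0.0
time_s: 17.5
tool_pos: [480.9, -6.8, 249.5]
eef_rot: [[-0.996, 0.085, -0.003], [0.085, 0.996, -0.001], [0.003, -0.001, -1.0]]
contact_force: [-0.4, -0.5, -0.1]
gripper_width: 42.3
gripper_force: 0.0
```

View pics/fin.png

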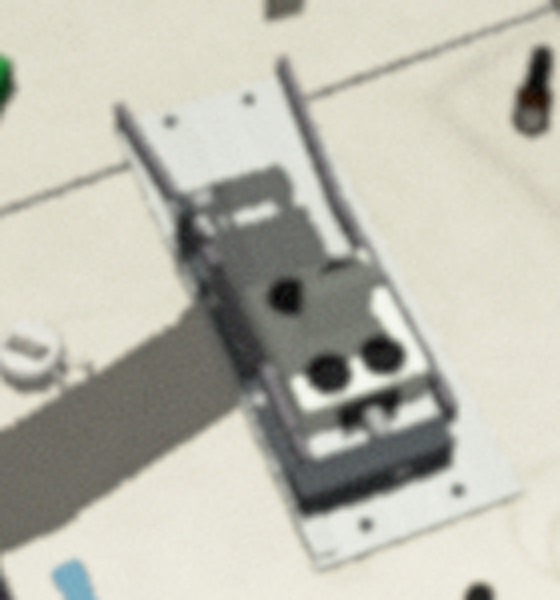

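The carrier lies in the lane at about (330,330), just short of the buffer at (370,410), with the gripper clear. I'll make one numeric check of the catch and then hand in.

```bash
python3 -m inch '[{"dx":0,"dy":1,"dz":0,"wx":0,"wy":0,"wz":0,"fingers":0.45},{"dx":0,"dy":1,"dz":0,"wx":0,"wy":0,"wz":0,"fingers":0.45},{"dx":0,"dy":1,"dz":0,"wx":0,"wy":0,"wz":0,"fingers":0.45},{"dx":0,"dy":1,"dz":0,"wx":0,"wy":0,"wz":0,"fingers":0.45}]' | head -2
python3 catch.py k7; python3 - <<'E'
from plant import imaging
from h import *
O=np.array([493.0,71.7]);u=np.array([-.0826,-.9966]);v=np.array([.9966,-.0826])
for n in("top","scene"):
    X=cloud(imaging.capture(n));D=np.stack([(X[...,:2]-O)@u,(X[...,:2]-O)@v,X[...,2]],-1)
    q=D[(abs(D[...,2]-36)<5)&(abs(D[...,0]-178)<60)&(abs(D[...,1]-2)<42)];A=np.c_[q[:,:2],np.ones(len(q))]
    print(n,len(q),q.min(0),q.max(0),np.median(q[:,2]),"slope",np.linalg.lstsq(A,q[:,2],rcond=None)[0][:2])
E
```

```text
time_s: 17.95
tool_pos: [481.4, 94.6, 249.4]
tcp dock -21.9 -13.4
55 16 367.0; 60 21 367.0; 65 24 366.0; 70 9 64.0; 75 7 57.0; 80 8 53.0; 85 4 50.0; 90 7 47.0; 95 8 42.0; 100 4 40.0; 105 6 37.0; 110 7 34.0; 115 5 28.0; 120 10 27.0; 125 11 31.0; 130 12 33.0; 135 8 34.0; top 813 [125.6911973  -39.99034233  31.0056212 ] [232.64681569  43.59957731  40.8229441 ] 35.305063246017234 slope [-0.00236256 -0.00267208]
scene 884 [118.17097212 -38.72735076  31.0297302 ] [236.40972427  43.97713153  40.95229834] 36.455496197344516 slope [-0.01258582  0.00841323]
```

The catch profile matches the initial down position, and the carrier is flat at dock x of about 178.

```bash
python3 -c "
from plant import order;print(order.job_done())"
```

```text
the job is handed in; nothing more can be done
None
```

The job is handed in: the carrier sits flat at dock x of about 178 mm with the catch down behind it, it held a tug read at about 13 N at the wrist (about 10 N net of friction), and the gripper is clear; the hand-in returned no verdict.

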